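# Metal-detector test discs back into their rack

### The arm

A 7-joint arm with a two-finger parallel gripper is mounted at the origin on the work surface. World frame = base frame: x ahead of the robot, y to its left, z up, the work surface at z = 0. Lengths are in mm, angles in rad, forces in N, time in s.
With the tool pointing down it reaches from about 400 to 875 mm from the base axis. Payload 4.4 kg.
Tool frame: the origin (TCP) lies between the finger pads; the fingertips stand manip.finger_overhang ahead of it and the grasp point (between the pads) is the TCP (manip.finger_overhang is the distance from the TCP to the fingertips, in mm); z points along the fingers, y is the direction in which the jaws open and shut (so a half turn about z gives the same grasp; the last joint's range is limited). The gripper opens to 85 mm and grips with 20 to 120 N. Pads are 22 mm wide; open, the fingers measure 114 mm over their backs; the gripper's body (76 mm by 85 mm) begins 54 mm behind the grasp point. The pads swing forward as they close: fully open they stand 13 mm farther back than shut.
Start: joints at [1.268, 0.628, 0.038, 1.517, -0.027, 0.996, -0.02], TCP at [152.512, -631.868, 250.313] pointing down, gripper open.
Joint ranges: [-3.06, 3.06], [-0.37, 2.12], [-1.25, 1.32], [0.18, 2.47], [-1.1, 4.24], [0.23, 1.98], [-2.94, 2.94]. Speed limits (rad/s): [2.57, 2.57, 3.14, 3.14, 3.14, 3.14, 3.14].

### API

Orientations are given as a unit quaternion [w, x, y, z].
In Python, from bench import manip, read_camera, get_calibration, workorder, finder gives the robot as it stands.
- The arm moves only by the tool send_rows, never from a script. Its argument "moves" is a list of rows, each a list of 3 entries, a list of its own where there are three numbers: the gripper's target within -1 to 1 (fully open at 1, half-way at 0, shut at -1), then the shift along the tool's x, y, z in mm, then the turn, a rotation vector about the tool's x, y, z in rad. A call has exactly 10 rows; each row shifts and turns the commanded pose from where the row before left it, along the tool's axes as they then stand; what a row does not reach is not made up. A row lasts 1/10 s, in which the tool goes at most 50 mm and 8.59 degrees, less where a joint would pass 70% of its speed; a pose out of reach is approached as far as the arm can. A call with a gripper value outside its range is refused whole. The fingers move at their own pace and stop on an object; "grip_force" is the grip in N (left out, the last holds). Time passes only in rows, so rows that do not move let the fingers close, or fill a call up. It gives the time, the measured TCP pose, the force and the opening at its end, in the units of the state.
- manip.get_state(): the state, without advancing time (a new reading comes with each control period).
- read_camera(name): name is "side" or "top" or "wrist"; returns (picture, depth): 384x512x3 uint8, red, green, blue; 384x512 float32, mm along the optical axis (not along the pixel's ray), 0 where there is no reading.
- get_calibration(name): a dict with "fx", "fy", "cx", "cy" (pixels), "world_to_cam" (4x4, takes a point from world to camera coordinates). Camera axes: x right, y up, looking along -z (the intrinsics and any distortion apply to the point x, -y, -z); pixel columns grow to the right and rows downward; lengths in mm; the calibration is good to about 2 mm. A picture is of the moment at which its call begins: read the wrist's pose just before it. get_calibration takes no time and is no camera call; for the wrist camera it gives the pose at the moment of the call.
- workorder.hand_in(): hands the job in, once; it reports no verdict.
Trained networks look in the newest picture that a camera, given by its name, has taken for a name from the list of things; names that differ only in an ending like _2 or _b are one class to them, and where a whole thing is asked for, a point or a joint stands for the part that bears it (a point fixed in the world has none). Each returns a list of dicts, best first, with "confidence" (0 to 1); they miss things now and then, are a little off and sometimes report something else, mostly with a low value. They report only what shows in the picture. A call takes as long as a camera call. They do not tell look-alikes from the thing itself.
- finder.spot_in(query, camera): "xy" ([column, row] in pixels, amid what is visible of it).
- finder.spot_point(query, camera): "xy" ([column, row] in pixels: a listed point, or the origin of a listed thing).
The state is a dict: "time": time; "joints": joint angles; "joint_velocities": joint speeds; "joint_efforts": joint torques, N m; "tcp_pos": TCP position; "tcp_rot": TCP orientation; "wrist_force": force on the tool from outside, world axes, zero at the start; "ft_torque": the same for the moment, N m; "width": finger opening in mm.
Only numpy, scipy, OpenCV 4.12 (cv2) and the standard library are available. Lean on these libraries where they do the work, as an engineer would, in place of code of your own. Each camera call takes 0.05 s, during which the arm holds its last target.

### The job

The hourly metal-detector check is over. Put the blue and the yellow test disc away in the small steel rack: slide each one flat and fully home between the pair of rails of its own colour and let go. Leave the orange disc lying where it is, for the next check.

Things in the scene. Friction and masses are not known exactly. Their poses are not given: they have to be found in the camera images.
- blue_disc: Blue plastic paddle, some 90 g, flat on the table, handle roughly towards the robot. Disc 100 mm across, 6 thick; grip block on its handle 66 long, 22 wide, 30 tall (pinch the 22). Origin: centre of the disc's underside; z up. Handle along -x: the block's middle is at x -128 mm, y 0, z 0 to 30. Home: its origin at x 0, y 0, z 20 mm in the rack's frame, axes alike. Its place in the row of three varies.
- yellow_disc: Same shape, size, origin and axes as the blue disc, but yellow; flat on the table in the same row. Home: its origin at x 0, y 0, z 70 mm in the rack's frame, axes alike. Its handle then covers that of the blue disc, 50 mm below, so the blue one is best put in first.
- orange_disc: Same shape, size, origin and axes as the blue disc, but orange; flat on the table in the same row. It stays there.
- rack: Fixed steel rack 124 deep (x), 140 wide, 164 tall, on feet: base 40 to 70 mm above the table. Origin: centre of base underside, z up. Discs enter along +x by the mouth at x -60 mm, which looks right and a bit to the robot. Coloured rail pairs: blue lowest, yellow, orange; tops at z 20, 70, 120 mm, 5 thick, so slots are 45 high; 124 wide. Back stop 8 mm past home. Handles stay outside.
Things that resemble listed ones, but are neither listed nor needed, are in the scene too. Of the things that look like the yellow_disc, take the one that is farthest to the robot's left at the start. There is more than one size of the blue_disc; the job needs the larger.

How it is judged (in metres and radians):
At the end, for the whole second after the job is handed in: Blue disc flat on the blue rails, yellow disc on the yellow rails, at rest, each centre within 16 mm of home along the slot and 18 mm across, underside within 10 mm of its rails' height, tilt under 0.17 rad; orange disc within 30 mm of where it lay (x of blue_disc in the frame of rack between -0.016 and 0.016 m and y of blue_disc in the frame of rack between -0.018 and 0.018 m and z of blue_disc in the frame of rack between 0.01 and 0.03 m and angle between each of blue_disc, yellow_disc's own z axis and vertical below 0.17 rad and linear speed of each of blue_disc, yellow_disc below 0.02 m/s and x of yellow_disc in the frame of rack between -0.016 and 0.016 m and y of yellow_disc in the frame of rack between -0.018 and 0.018 m and z of yellow_disc in the frame of rack between 0.06 and 0.08 m and distance of orange_disc from where it was at the start of the episode below 0.03 m); the robot touches nothing.
It fails at once if the orange disc is moved by more than 30 mm (distance of orange_disc from where it was at the start of the episode above 0.03 m).
It also fails if it takes over 58 s, if anything falls off the work surface, if the arm or the gripper's body presses on something with over 40 N, if the wrist force passes 120 N, or if a joint passes its speed limit or range.

## Working session

There is one attempt and no reset: what is moved stays moved. The work goes in short steps, Python scripts to look and compute and a tool call to move; the robot and the scene stay as the last step left them, time stands still between calls to the robot, and variables do not carry over. Pictures are saved under pics/ and viewed, and the job is handed in when it is done.

Besides the shell and the picture viewer there is one more tool, called after "Request:" by a JSON object that holds its "name" and its "arguments", one argument or row to a line. send_rows: Moves the arm, as the interface text tells. Its arguments: {"type":"object","properties":{"moves":{"type":"array"},"grip_force":{"type":"number"}},"required":["moves"]}

```bash
ls; mkdir -p pics; python3 - <<'E'
from bench import manip, read_camera, get_calibration, finder
import cv2, numpy as np
s=manip.get_state(); print(s['time'],s['tcp_pos'],s['tcp_rot'],s['width'],manip.finger_overhang)
for c in ['side','top','wrist']:
    p,d=read_camera(c); cv2.imwrite(f'pics/a_{c}.png',p[:,:,::-1]); np.save(f'pics/a_{c}.npy',d)
    k=get_calibration(c); print(c,{a:(np.round(b,3).tolist() if hasattr(b,'__len__') else b) for a,b in k.items()})
    for q in ['blue_disc','yellow_disc','orange_disc','rack']:
        print(q,[(np.round(r['xy']).tolist(),round(r['confidence'],2)) for r in finder.spot_point(q,c)])
E
```

```text
pics
0.0 [ 152.40095245 -631.27200899  249.39372111] [-9.42757803e-04  9.92999890e-01  1.18111469e-01 -9.79298203e-05] 85.42007434633682 19.0
side {'fx': 376.1182533560697, 'fy': 376.1182533560697, 'cx': 254.03742801460606, 'cy': 191.22606254634388, 'world_to_cam': [[-0.864, -0.503, 0.021, 363.143], [0.359, -0.587, 0.725, -283.837], [-0.353, 0.634, 0.688, -788.014], [0.0, 0.0, 0.0, 1.0]]}
blue_disc [([316.0, 221.0], 0.93), ([233.0, 175.0], 0.61)]
yellow_disc [([356.0, 145.0], 0.96)]
orange_disc [([213.0, 211.0], 0.98)]
rack [([120.0, 267.0], 0.76)]
top {'fx': 421.2329081996707, 'fy': 421.2329081996707, 'cx': 257.0052540850474, 'cy': 189.11390056823237, 'world_to_cam': [[-0.03, -1.0, 0.003, -115.738], [0.994, -0.029, 0.108, -463.872], [-0.108, 0.006, 0.994, -1279.481], [0.0, 0.0, 0.0, 1.0]]}
blue_disc [([273.0, 145.0], 0.95), ([266.0, 232.0], 0.58)]
yellow_disc [([388.0, 226.0], 0.88), ([316.0, 154.0], 0.68)]
orange_disc [([228.0, 159.0], 0.84)]
rack [([131.0, 146.0], 0.66)]
wrist {'fx': 312.69129463947036, 'fy': 312.69129463947036, 'cx': 258.05895454248775, 'cy': 189.68377121232982, 'world_to_cam': [[0.234, -0.972, 0.0, -650.11], [0.928, 0.223, -0.298, 37.877], [0.29, 0.07, 0.955, -379.724], [0.0, 0.0, 0.0, 1.0]]}
blue_disc []
yellow_disc []
orange_disc []
rack []
```

View pics/a_side.png

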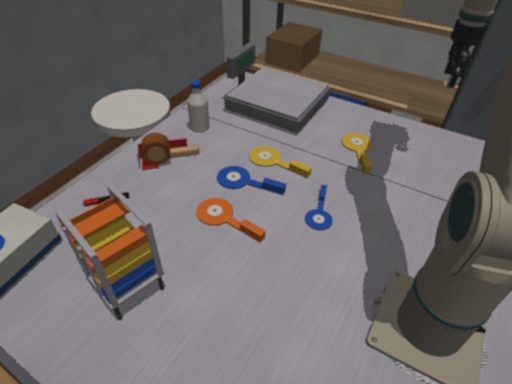

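View pics/a_top.png

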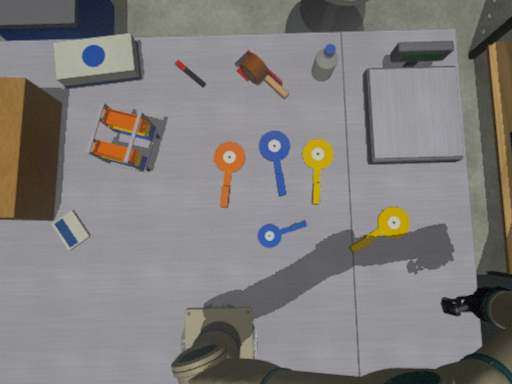

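View pics/a_wrist.png

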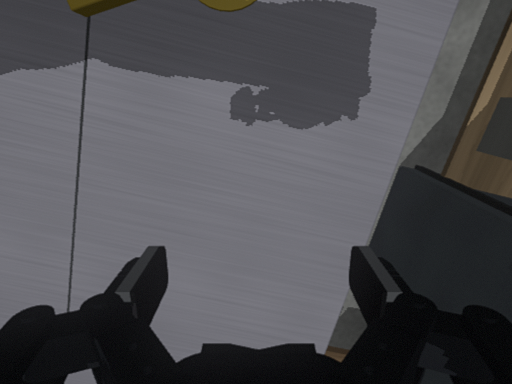

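The top view shows these look-alikes:
- **Yellow:** (318,153) and (393,222). The leftmost is (318,153).
- **Blue:** large at (274,146), small at (269,235). I take the large one.
- **Orange:** (229,157).
- **Rack:** (125,138), with its mouth facing right and slightly towards the robot.

Next I measure poses from colour and depth in both views.

```bash
cat > h.py <<'E'
import numpy as np, cv2
from bench import manip, read_camera, get_calibration, finder
def cloud(d,k):
    v,u=np.mgrid[0:d.shape[0],0:d.shape[1]]
    P=np.stack([(u-k['cx'])/k['fx']*d,-(v-k['cy'])/k['fy']*d,-d],-1)
    T=np.linalg.inv(np.array(k['world_to_cam']))
    return P@T[:3,:3].T+T[:3,3]
def proj(p,k):
    c=np.array(k['world_to_cam'])@np.append(p,1); return k['fx']*c[0]/-c[2]+k['cx'], k['fy']*-c[1]/-c[2]+k['cy']
HUE={'blue':(100,125),'yellow':(20,34),'orange':(4,15)}
def mask(img,c,smin=130):
    h=cv2.cvtColor(img,cv2.COLOR_RGB2HSV); a,b=HUE[c]
    return ((h[...,0]>=a)&(h[...,0]<=b)&(h[...,1]>smin)&(h[...,2]>50)).astype(np.uint8)
E
python3 - <<'E'
from h import *
for c in ['top','side']:
    img=cv2.imread(f'pics/a_{c}.png')[:,:,::-1].copy(); d=np.load(f'pics/a_{c}.npy'); k=get_calibration(c); W=cloud(d,k)
    # table height
    t=W[(d>0)&(abs(W[...,2])<15)]; print(c,'table z',np.median(t[:,2]))
    for col in HUE:
        n,l,st,ce=cv2.connectedComponentsWithStats(mask(img,col))
        for i in range(1,n):
            if st[i,4]<60: continue
            p=W[(l==i)&(d>0)]; 
            print(c,col,st[i].tolist(),'med',np.round(np.median(p,0)),'z',np.round(np.percentile(p[:,2],[5,50,95]),1))
    m=(d>0)&(W[...,2]>25)&(W[...,0]>350)&(W[...,0]<800)&(W[...,1]>80)&(W[...,1]<450)
    p=W[m]; print('rack pts',len(p),np.round(np.percentile(p,[1,99],axis=0)))
a=cv2.imread('pics/a_top.png')[85:190,75:345]; b=cv2.imread('pics/a_side.png')[130:330,50:290]
cv2.imwrite('pics/c1.png',cv2.resize(a,None,fx=2.9,fy=2.9,interpolation=2)); cv2.imwrite('pics/c2.png',cv2.resize(b,None,fx=2.9,fy=2.9,interpolation=2))
E
```

```text
top table z 0.2236781966740864
top blue [78, 0, 36, 29, 526] med [1323.  567. -432.] z [-642.8 -432.2 -303.5]
top blue [0, 28, 83, 12, 656] med [1168.  761. -336.] z [-369.9 -336.3 -295.1]
top blue [83, 45, 21, 21, 358] med [880. 360.  86.] z [81.6 85.8 90.1]
top blue [326, 45, 9, 8, 63] med [ 841. -349.  170.] z [165.9 170.2 172.5]
top blue [260, 131, 30, 64, 779] med [ 579. -196.    7.] z [ 2.4  7.  31.6]
top blue [56, 220, 21, 26, 215] med [345. 466.  12.] z [ 7.3 12.4 16.3]
top blue [258, 222, 48, 25, 451] med [ 329. -177.    5.] z [ 0.2  5.1 22.6]
top yellow [136, 122, 15, 14, 85] med [624. 185. 137.] z [132.3 136.5 184.1]
top yellow [108, 125, 24, 8, 67] med [634. 260. 136.] z [132.6 136.2 183.1]
top yellow [302, 139, 31, 65, 846] med [ 550. -317.    7.] z [ 1.7  6.8 31.3]
top yellow [350, 207, 60, 46, 913] med [ 326. -531.    7.] z [ 2.3  7.1 31.7]
top orange [242, 53, 24, 25, 331] med [ 835. -131.   88.] z [76.9 88.1 93.8]
top orange [102, 107, 34, 23, 486] med [650. 248. 186.] z [182.3 186.1 201.9]
top orange [137, 117, 10, 15, 95] med [631. 183. 186.] z [182.8 186.2 226.2]

[... 1015 characters left out ...]
de yellow [104, 242, 48, 41, 789] med [551. 261. 136.] z [134.1 136.4 151.8]
side orange [201, 63, 25, 24, 207] med [ 1863. -1841.  -696.] z [-728.8 -695.6 -660.6]
side orange [170, 86, 21, 23, 189] med [ 1865. -1405.  -695.] z [-730.  -694.8 -662.9]
side orange [141, 133, 45, 32, 573] med [ 828. -118.   74.] z [16.7 73.6 91. ]
side orange [16, 137, 112, 71, 1248] med [1865. -383. -696.] z [-733.3 -695.7 -660. ]
side orange [70, 197, 59, 40, 1131] med [648. 227. 186.] z [183.3 185.8 200.4]
side orange [197, 198, 68, 43, 1009] med [539. -27.   6.] z [ 3.2  5.8 29.7]
side orange [96, 225, 52, 43, 959] med [553. 258. 186.] z [182.8 186.1 201.2]
rack pts 7237 [[519. 180.  66.]
 [675. 322. 231.]]
```

View pics/c1.png

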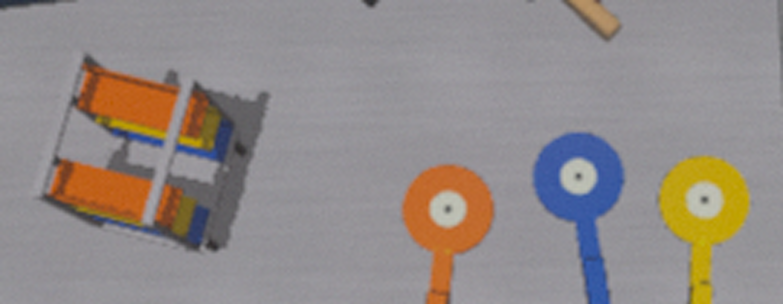

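View pics/c2.png

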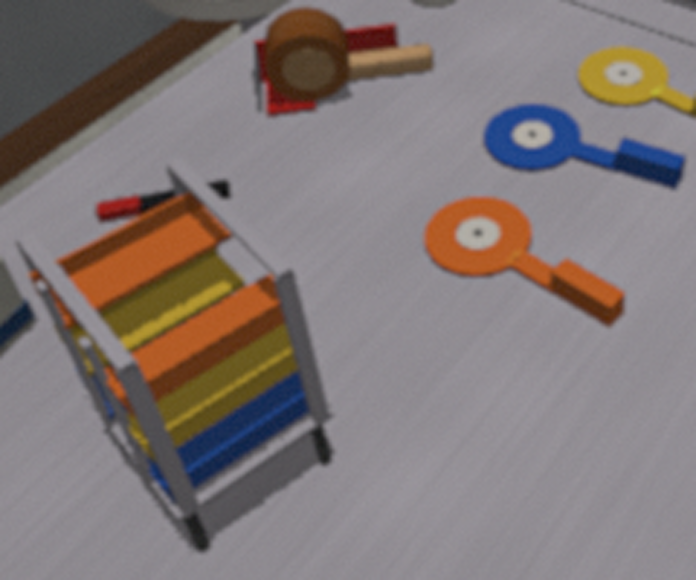

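```bash
python3 - <<'E'
from h import *
A=[]
for c in ['top','side']:
    img=cv2.imread(f'pics/a_{c}.png')[:,:,::-1].copy(); d=np.load(f'pics/a_{c}.npy'); k=get_calibration(c); W=cloud(d,k)
    base=(d>0)&(W[...,0]>480)&(W[...,0]<720)&(W[...,1]>130)&(W[...,1]<350)
    hi=base&(W[...,2]>218)&(W[...,2]<236); 
    p=W[hi]; print(c,'top rim',len(p),np.round(np.median(p[:,2]),1))
    print(' rim',cv2.minAreaRect(p[:,:2].astype(np.float32)))
    o=base&(mask(img,'orange')>0)&(abs(W[...,2]-186)<5); q=W[o]; print(' orange',cv2.minAreaRect(q[:,:2].astype(np.float32)), np.median(q[:,2]))
    allp=W[base&(W[...,2]>75)&(W[...,2]<240)]; print(' all',cv2.minAreaRect(allp[:,:2].astype(np.float32)))
    # each orange rail line dir
    n,l,st,ce=cv2.connectedComponentsWithStats(o.astype(np.uint8))
    for i in range(1,n):
        if st[i,4]<80: continue
        r=W[l==i][:,:2]; print('  rail',len(r),cv2.minAreaRect(r.astype(np.float32)))
    # discs: white ring centre etc
    for col in HUE:
        mm=mask(img,col); n,l,st,ce=cv2.connectedComponentsWithStats(mm)
        for i in range(1,n):
            p=W[(l==i)&(d>0)]
            if len(p)<300: continue
            md=np.median(p,0)
            if not(400<md[0]<700 and -420<md[1]<50 and md[2]<12): continue
            blk=p[(p[:,2]>26)&(p[:,2]<36)]; rb=cv2.minAreaRect(blk[:,:2].astype(np.float32))
            flat=p[p[:,2]<12]
            # fill: hull of component in pixel->disc: circle fit on boundary of flat points away from handle
            bc=np.array(rb[0]); dd=flat[:,:2]; far=dd[np.linalg.norm(dd-bc,axis=1)>85]
            hull=cv2.convexHull(far.astype(np.float32))[:,0]; 
            (cx,cy),r=cv2.minEnclosingCircle(hull)
            v=np.array([cx,cy])-bc
            print(c,col,'block',np.round(bc,1),[round(x) for x in rb[1]],round(rb[2],1),'ztop',np.round(np.median(blk[:,2]),1),'disc',round(cx,1),round(cy,1),'r',round(r,1),'dist',round(np.hypot(*v),1),'yaw',round(np.degrees(np.arctan2(v[1],v[0])),1),'z',np.median(far.shape[0]))
E
```

```text
top top rim 469 229.6
 rim ((600.9793701171875, 247.007568359375), (119.8009033203125, 140.0232696533203), 73.81916809082031)
 orange ((599.8145141601562, 245.90249633789062), (119.89169311523438, 127.60919189453125), 74.23212432861328) 185.8390627820063
 all ((600.9686279296875, 245.884521484375), (123.8063735961914, 141.1497802734375), 74.0762710571289)
  rail 414 ((646.935791015625, 247.80645751953125), (88.77303314208984, 37.92108154296875), 74.61145782470703)
  rail 400 ((564.0512084960938, 272.2099609375), (88.78810119628906, 35.397308349609375), 73.86782836914062)
top blue block [ 472.8 -202.8] [64, 20] 7.1 ztop 30.6 disc 600.5 -187.9 r 48.4 dist 128.6 yaw 6.7 z 534.0
top yellow block [ 442.6 -311.4] [19, 63] 86.7 ztop 30.5 disc 570.9 -324.8 r 49.5 dist 129.0 yaw -6.0 z 584.0
top orange block [441.2 -29. ] [20, 63] 83.0 ztop 29.9 disc 568.5 -43.5 r 49.8 dist 128.2 yaw -6.5 z 577.0
side top rim 810 229.3
 rim ((601.694091796875, 250.84976196289062), (120.45957946777344, 143.14291381835938), 74.1396713256836)
 orange ((600.53515625, 248.72601318359375), (119.20330047607422, 132.16653442382812), 74.03778839111328) 185.5669600695528
 all ((600.6188354492188, 250.01930236816406), (123.53487396240234, 143.19302368164062), 73.27700805664062)
  rail 854 ((641.112548828125, 226.74673461914062), (97.86592102050781, 42.0519905090332), 74.03779602050781)
  rail 506 ((563.6762084960938, 249.61422729492188), (100.74575805664062, 25.331035614013672), 74.34188079833984)
  rail 137 ((538.7133178710938, 265.9706726074219), (89.2961654663086, 3.692544937133789), 73.72277069091797)
side blue block [ 471.2 -199.4] [65, 20] 5.5 ztop 28.6 disc 601.9 -184.0 r 50.5 dist 131.6 yaw 6.7 z 415.0
side yellow block [ 440.7 -308.4] [22, 65] 85.9 ztop 28.6 disc 568.7 -321.3 r 49.0 dist 128.6 yaw -5.7 z 355.0
side orange block [440.3 -24.6] [22, 64] 81.9 ztop 29.0 disc 567.6 -42.7 r 50.4 dist 128.6 yaw -8.1 z 605.0
```

```bash
cat >> h.py <<'E'
from scipy.spatial.transform import Rotation as Ro
def pose():
    s=manip.get_state(); q=s['tcp_rot']; return np.array(s['tcp_pos']),Ro.from_quat([q[1],q[2],q[3],q[0]]),s
def tgt(yaw,tilt):  # tool x horizontally at yaw(deg), z down, tips lean forward by tilt
    c,s=np.cos(np.radians(yaw)),np.sin(np.radians(yaw))
    return Ro.from_matrix(np.array([[c,s,0],[s,-c,0],[0,0,-1]]).T)*Ro.from_euler('y',tilt,degrees=True)
def plan(tp,tR,n,g,start=None):
    p,R,s=pose()
    if start: p,R=start
    print('t',round(s['time'],2),'at',np.round(p,1),'width',round(s['width'],1),'F',np.round(s['wrist_force'],1))
    rv=(R.inv()*tR).as_rotvec(); print('total rot',np.round(rv,3),'deg/row',round(np.degrees(np.linalg.norm(rv))/n,2),'mm/row',round(np.linalg.norm(tp-p)/n,1))
    rr=np.round(rv/n,3); out=[]
    P=p.copy(); Rc=R
    for i in range(n):
        want=p+(np.array(tp)-p)*(i+1)/n
        sh=np.round(Rc.inv().apply(want-P)); out.append([g,[int(x) for x in sh],[float(x) for x in rr]])
        P=P+Rc.apply(sh); Rc=Rc*Ro.from_rotvec(rr)
    print(str(out).replace(' ','')); print('ends',np.round(P,1)); return P,Rc
E
python3 - <<'E'
from h import *
plan(np.array([459,-202,150]),tgt(6.7,12),20,1)
E
```

```text
t 0.75 at [ 152.5 -631.9  250.3] width 85.4 F [ 0.8  0.9 -0.3]
total rot [-0.012  0.209  0.119] deg/row 0.69 mm/row 26.9
[[1,[20,-17,5],[-0.001,0.01,0.006]],[1,[20,-18,5],[-0.001,0.01,0.006]],[1,[19,-17,6],[-0.001,0.01,0.006]],[1,[20,-18,5],[-0.001,0.01,0.006]],[1,[19,-18,6],[-0.001,0.01,0.006]],[1,[19,-18,6],[-0.001,0.01,0.006]],[1,[19,-18,6],[-0.001,0.01,0.006]],[1,[19,-18,6],[-0.001,0.01,0.006]],[1,[19,-18,7],[-0.001,0.01,0.006]],[1,[18,-18,6],[-0.001,0.01,0.006]],[1,[18,-19,7],[-0.001,0.01,0.006]],[1,[18,-19,7],[-0.001,0.01,0.006]],[1,[18,-18,7],[-0.001,0.01,0.006]],[1,[18,-19,7],[-0.001,0.01,0.006]],[1,[18,-19,8],[-0.001,0.01,0.006]],[1,[17,-19,7],[-0.001,0.01,0.006]],[1,[17,-19,8],[-0.001,0.01,0.006]],[1,[17,-20,8],[-0.001,0.01,0.006]],[1,[17,-19,8],[-0.001,0.01,0.006]],[1,[17,-20,8],[-0.001,0.01,0.006]]]
ends [ 459.5 -201.6  149.8]
```

Request:
{"name": "send_rows", "arguments": {
  "moves": [
    [1,[20,-17,5],[0,0.01,0.006]],
    [1,[20,-18,5],[0,0.01,0.006]],
    [1,[19,-17,6],[0,0.01,0.006]],
    [1,[20,-18,5],[0,0.01,0.006]],
    [1,[19,-18,6],[0,0.01,0.006]],
    [1,[19,-18,6],[0,0.01,0.006]],
    [1,[19,-18,6],[0,0.01,0.006]],
    [1,[19,-18,6],[0,0.01,0.006]],
    [1,[19,-18,7],[0,0.01,0.006]],
    [1,[18,-18,6],[0,0.01,0.006]]
  ],
  "grip_force": 60
}}

```text
time: 1.75
tcp_pos: [306.3, -416.4, 201.1]
tcp_rot: [-0.006, 0.995, 0.088, 0.05]
wrist_force: [1.0, -0.6, 0.4]
width: 85.7
```

Request:
{"name": "send_rows", "arguments": {
  "moves": [
    [1,[18,-19,7],[0,0.01,0.006]],
    [1,[18,-19,7],[0,0.01,0.006]],
    [1,[18,-18,7],[0,0.01,0.006]],
    [1,[18,-19,7],[0,0.01,0.006]],
    [1,[18,-19,8],[0,0.01,0.006]],
    [1,[17,-19,7],[0,0.01,0.006]],
    [1,[17,-19,8],[0,0.01,0.006]],
    [1,[17,-20,8],[0,0.01,0.006]],
    [1,[17,-19,8],[0,0.01,0.006]],
    [1,[17,-20,8],[0,0.01,0.006]]
  ]
}}

```text
time: 2.75
tcp_pos: [459.9, -199.9, 153.3]
tcp_rot: [-0.012, 0.993, 0.058, 0.1]
wrist_force: [-0.0, -0.0, -0.1]
width: 85.2
```

```bash
python3 - <<'E'
from h import *
p,R,s=pose(); print(R.as_matrix().round(3).tolist(), np.round(s['joints'],2))
k=get_calibration('wrist'); img,d=read_camera('wrist'); cv2.imwrite('pics/w1.png',img[:,:,::-1])
W=cloud(d,k); mm=mask(img,'blue'); n,l,st,ce=cv2.connectedComponentsWithStats(mm)
for i in range(1,n):
    if st[i,4]<300: continue
    q=W[(l==i)&(d>0)]; b=q[(q[:,2]>25)&(q[:,2]<36)]
    print(st[i].tolist(),len(b), cv2.minAreaRect(b[:,:2].astype(np.float32)) if len(b)>10 else '', np.median(b[:,2]))
    f=q[q[:,2]<12]; print(np.percentile(f,[1,50,99],axis=0).round(1).tolist())
print([(r['xy'],r['confidence']) for r in finder.spot_point('blue_disc','wrist')])
plan(np.array([460,-201.5,25]),tgt(6.7,12),10,1)
E
```

```text
[[0.974, 0.117, 0.197], [0.112, -0.993, 0.035], [0.199, -0.012, -0.98]] [ 0.47  0.52 -0.05  2.16 -0.29  0.3  -0.76]
[208, 0, 113, 238, 11214] 1814 ((475.2223205566406, -202.17564392089844), (63.8547477722168, 19.50217056274414), 6.6118597984313965) 29.957383706836538
[[510.4, -232.6, 4.1], [593.1, -191.1, 6.1], [643.8, -141.1, 7.8]]
[167, 314, 163, 48, 3142] 0  nan
[[308.8, -268.6, 0.5], [337.8, -169.1, 4.3], [358.0, -127.9, 11.0]]
[([207.0, 351.1], 0.89), ([265.1, 57.1], 0.66)]
t 2.85 at [ 460.8 -196.8  153.1] width 85.4 F [ 0.2 -0.1  1.1]
total rot [-0.015  0.009  0.004] deg/row 0.1 mm/row 12.8
[[1,[-3,1,13],[-0.001,0.001,0.0]],[1,[-2,0,12],[-0.001,0.001,0.0]],[1,[-3,1,13],[-0.001,0.001,0.0]],[1,[-3,0,12],[-0.001,0.001,0.0]],[1,[-3,1,13],[-0.001,0.001,0.0]],[1,[-2,1,12],[-0.001,0.001,0.0]],[1,[-3,0,13],[-0.001,0.001,0.0]],[1,[-3,1,12],[-0.001,0.001,0.0]],[1,[-3,0,13],[-0.001,0.001,0.0]],[1,[-2,1,12],[-0.001,0.001,0.0]]]
ends [ 460.4 -201.7   25.1]
  return _methods._mean(a, axis=axis, dtype=dtype,
  ret = ret.dtype.type(ret / rcount)
```

View pics/w1.png

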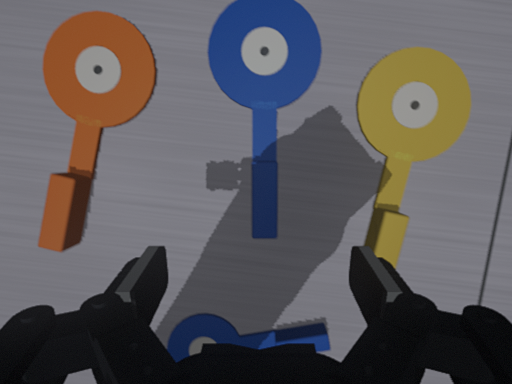

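Request:
{"name": "send_rows", "arguments": {
  "moves": [
    [1,[-2,1,10],[-0.002,0,0]],
    [1,[-2,1,10],[-0.002,0,0]],
    [1,[-2,1,10],[-0.002,0,0]],
    [1,[-2,1,10],[-0.002,0,0]],
    [1,[-2,1,10],[-0.002,0,0]],
    [1,[-2,0,10],[-0.002,0,0]],
    [1,[-2,0,10],[-0.002,0,0]],
    [1,[0,0,0],[0,0,0]],
    [1,[0,0,0],[0,0,0]],
    [1,[0,0,0],[0,0,0]]
  ]
}}

```text
time: 3.85
tcp_pos: [461.0, -206.7, 84.7]
tcp_rot: [-0.006, 0.994, 0.056, 0.098]
wrist_force: [0.1, 0.2, -0.7]
width: 85.2
```

```bash
python3 - <<'E'
from h import *
p,R,s=pose(); print(R.as_matrix().round(3).tolist(), np.round(s['joints'],3),p.round(1))
E
```

```text
[[0.975, 0.113, 0.193], [0.11, -0.994, 0.023], [0.195, -0.001, -0.981]] [ 0.319  0.673  0.166  2.2   -1.1    0.232  0.054] [ 461.  -206.7   84.7]
```

```bash
python3 - <<'E'
from h import *
for c in ['side','top']:
    img,d=read_camera(c); k=get_calibration(c); cv2.imwrite(f'pics/b_{c}.png',img[:,:,::-1]); np.save(f'pics/b_{c}.npy',d)
    W=cloud(d,k); p,R,s=pose()
    T=R.inv().apply((W-p).reshape(-1,3)); w=W.reshape(-1,3)
    m=(d.ravel()>0)&(abs(T[:,0])<160)&(abs(T[:,1])<80)&(w[:,2]>40)
    T=T[m]
    for z0 in range(-240,20,20):
        q=T[(T[:,2]>=z0)&(T[:,2]<z0+20)]
        if len(q)>5: print(c,z0,len(q),'x',np.round(np.percentile(q[:,0],[1,99])),'y',np.round(np.percentile(q[:,1],[1,99])))
    v,u=map(int,proj(p,k)[::-1]); a=img[max(0,v-130):v+60,max(0,u-110):u+110]; cv2.imwrite(f'pics/b_{c}c.png',cv2.resize(a[:,:,::-1],None,fx=3,fy=3)) 
E
```

```text
side -240 252 x [-37.  31.] y [-38.  -4.]
side -220 239 x [-37.  32.] y [-39.  -6.]
side -200 228 x [-38.  33.] y [-41.  -4.]
side -180 172 x [-39.  34.] y [-40.  -2.]
side -160 264 x [-38.  33.] y [-40.   1.]
side -140 206 x [-39.  32.] y [-40.  -6.]
side -120 123 x [-38.  29.] y [-40. -10.]
side -100 183 x [-21.  17.] y [-71. -13.]
side -80 105 x [-21.  15.] y [-76.  17.]
side -60 84 x [-19.  10.] y [-77.  26.]
side -40 10 x [-15.   3.] y [-59. -49.]
side -20 51 x [-13.   9.] y [-59.  44.]
side 0 9 x [-12.   9.] y [-52.  43.]
top -180 6 x [35. 36.] y [-7. 11.]
top -160 8 x [ 9. 36.] y [-34.   0.]
top -140 11 x [ 7. 36.] y [-35.  17.]
top -80 15 x [ 5. 15.] y [-71. -30.]
top -60 19 x [ 5. 14.] y [-72. -31.]
```

View pics/b_sidec.png

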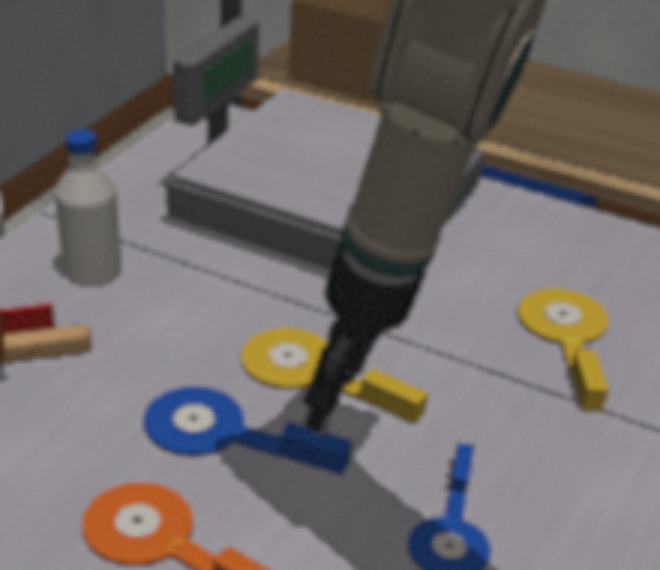

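No camera housing shows on the hand, and it stays within ±39 mm, so the tilt isn't needed. Joint 6 is at its limit, so I straighten the tool.

```bash
python3 - <<'E'
from h import *
plan(np.array([468,-202,85]),tgt(6.7,0),8,1)
E
```

```text
t 3.95 at [ 461.2 -206.4   84.9] width 85.4 F [ 0.3 -0.1 -0.5]
total rot [-0.001 -0.196 -0.003] deg/row 1.41 mm/row 1.0
[[1,[1,0,0],[-0.0,-0.025,-0.0]],[1,[1,-1,0],[-0.0,-0.025,-0.0]],[1,[1,0,0],[-0.0,-0.025,-0.0]],[1,[1,-1,1],[-0.0,-0.025,-0.0]],[1,[0,0,0],[-0.0,-0.025,-0.0]],[1,[1,-1,0],[-0.0,-0.025,-0.0]],[1,[1,0,0],[-0.0,-0.025,-0.0]],[1,[1,-1,0],[-0.0,-0.025,-0.0]]]
ends [ 467.8 -201.6   84.7]
```

Request:
{"name": "send_rows", "arguments": {
  "moves": [
    [1,[1,0,0],[0,-0.025,0]],
    [1,[1,-1,0],[0,-0.025,0]],
    [1,[1,0,0],[0,-0.025,0]],
    [1,[1,-1,0],[0,-0.025,0]],
    [1,[1,0,0],[0,-0.025,0]],
    [1,[1,-1,0],[0,-0.025,0]],
    [1,[1,0,0],[0,-0.025,0]],
    [1,[0,-1,0],[0,-0.02,0]],
    [1,[0,0,0],[0,0,0]],
    [1,[0,0,0],[0,0,0]]
  ]
}}

```text
time: 4.95
tcp_pos: [467.5, -201.1, 85.4]
tcp_rot: [-0.001, 0.998, 0.058, 0.0]
wrist_force: [-0.1, -0.5, 0.4]
width: 85.4
```

```bash
python3 - <<'E'
from h import *
p,R,s=pose(); print(R.as_matrix().round(3).tolist(), np.round(s['joints'],3),p.round(1))
plan(np.array([468,-202,24]),tgt(6.7,0),7,1)
E
```

```text
[[0.993, 0.115, 0.001], [0.115, -0.993, 0.001], [0.001, -0.001, -1.0]] [-0.011  0.772  0.565  2.052 -0.804  0.548 -0.316] [ 467.5 -201.1   85.4]
t 4.95 at [ 467.5 -201.1   85.4] width 85.4 F [-0.1 -0.5  0.4]
total rot [-0.001 -0.001 -0.002] deg/row 0.02 mm/row 8.8
[[1,[0,0,9],[-0.0,-0.0,-0.0]],[1,[0,0,9],[-0.0,-0.0,-0.0]],[1,[0,0,8],[-0.0,-0.0,-0.0]],[1,[0,1,9],[-0.0,-0.0,-0.0]],[1,[0,0,9],[-0.0,-0.0,-0.0]],[1,[0,0,9],[-0.0,-0.0,-0.0]],[1,[0,0,8],[-0.0,-0.0,-0.0]]]
ends [ 467.7 -202.    24.4]
```

Request:
{"name": "send_rows", "arguments": {
  "moves": [
    [1,[0,0,9],[0,0,0]],
    [1,[0,0,9],[0,0,0]],
    [1,[0,0,9],[0,0,0]],
    [1,[0,1,9],[0,0,0]],
    [1,[0,0,9],[0,0,0]],
    [1,[0,0,9],[0,0,0]],
    [1,[0,0,7],[0,0,0]],
    [1,[0,0,0],[0,0,0]],
    [-1,[0,0,0],[0,0,0]],
    [-1,[0,0,0],[0,0,0]]
  ],
  "grip_force": 60
}}

```text
time: 5.95
tcp_pos: [468.0, -202.3, 24.7]
tcp_rot: [-0.0, 0.998, 0.058, 0.001]
wrist_force: [0.9, 0.9, 0.8]
width: 59.0
```

Request:
{"name": "send_rows", "arguments": {
  "moves": [
    [-1,[0,0,0],[0,0,0]],
    [-1,[0,0,0],[0,0,0]],
    [-1,[0,0,0],[0,0,0]],
    [-1,[0,0,0],[0,0,0]],
    [-1,[0,0,0],[0,0,0]],
    [-1,[0,0,-10],[0,0,0]],
    [-1,[0,0,-15],[0,0,0]],
    [-1,[0,0,-20],[0,0,0]],
    [-1,[0,0,-30],[0,0,0]],
    [-1,[0,0,-30],[0,0,0]]
  ]
}}

```text
time: 6.95
tcp_pos: [467.1, -201.9, 130.5]
tcp_rot: [-0.001, 0.998, 0.058, -0.0]
wrist_force: [0.5, 0.1, -1.5]
width: 21.0
```

```bash
python3 - <<'E'
from h import *
p,R,s=pose(); print(np.round(s['joints'],3),p.round(1),s['width'])
for c in ['wrist','side']:
    img,d=read_camera(c); cv2.imwrite(f'pics/c_{c}.png',img[:,:,::-1]);k=get_calibration(c)
    W=cloud(d,k); T=R.inv().apply((W-p).reshape(-1,3)).reshape(W.shape); m=(mask(img,'blue')>0)&(d>0)&(np.linalg.norm(T,axis=-1)<260)&(W[...,2]>60)
    q=T[m]; print(c,len(q)); 
    f=q[q[:,0]>40]
    if len(f)>50:
        A=np.c_[f[:,:2],np.ones(len(f))]; co=np.linalg.lstsq(A,f[:,2],rcond=None)[0]; print('plane slopes',co.round(3), np.percentile(f,[1,99],axis=0).round(1).tolist())
E
```

```text
[-0.068  0.711  0.657  2.028 -0.723  0.649 -0.381] [ 467.1 -201.9  130.5] 21.04201109737311
wrist 23600
plane slopes [ 6.400e-02 -4.000e-03  8.121e+00] [[40.9, -36.2, -7.5], [113.9, 41.1, 16.1]]
side 646
plane slopes [-5.000e-03 -0.000e+00  1.591e+01] [[44.3, -46.8, 12.8], [179.4, 45.0, 17.9]]
```

View pics/c_wrist.png

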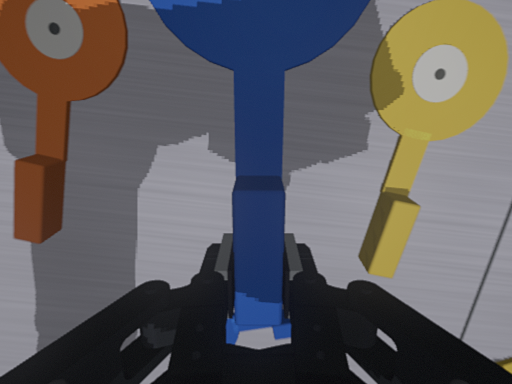

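```bash
python3 - <<'E'
from h import *
plan(np.array([530.4,2,121]),tgt(74,0),16,-1)
E
```

```text
t 7.05 at [ 469.3 -203.3  132.8] width 20.8 F [ 0.6 -1.4 -1.1]
total rot [ 0.005 -0.004 -1.176] deg/row 4.21 mm/row 13.4
[[-1,[5,-12,1],[0.0,-0.0,-0.074]],[-1,[6,-12,0],[0.0,-0.0,-0.074]],[-1,[7,-12,1],[0.0,-0.0,-0.074]],[-1,[8,-10,1],[0.0,-0.0,-0.074]],[-1,[9,-11,1],[0.0,-0.0,-0.074]],[-1,[9,-9,0],[0.0,-0.0,-0.074]],[-1,[10,-9,1],[0.0,-0.0,-0.074]],[-1,[11,-8,1],[0.0,-0.0,-0.074]],[-1,[11,-7,1],[0.0,-0.0,-0.074]],[-1,[12,-7,0],[0.0,-0.0,-0.074]],[-1,[12,-5,1],[0.0,-0.0,-0.074]],[-1,[13,-5,1],[0.0,-0.0,-0.074]],[-1,[13,-4,1],[0.0,-0.0,-0.074]],[-1,[13,-2,0],[0.0,-0.0,-0.074]],[-1,[13,-2,1],[0.0,-0.0,-0.074]],[-1,[13,-1,1],[0.0,-0.0,-0.074]]]
ends [530.1   1.7 120.9]
```

Request:
{"name": "send_rows", "arguments": {
  "moves": [
    [-1,[5,-12,1],[0,0,-0.074]],
    [-1,[6,-12,0],[0,0,-0.074]],
    [-1,[7,-12,1],[0,0,-0.074]],
    [-1,[8,-10,1],[0,0,-0.074]],
    [-1,[9,-11,1],[0,0,-0.074]],
    [-1,[9,-9,0],[0,0,-0.074]],
    [-1,[10,-9,1],[0,0,-0.074]],
    [-1,[11,-8,1],[0,0,-0.074]],
    [-1,[11,-7,1],[0,0,-0.074]],
    [-1,[12,-7,0],[0,0,-0.074]]
  ]
}}

```text
time: 8.05
tcp_pos: [505.8, -72.8, 122.4]
tcp_rot: [-0.001, 0.909, 0.417, 0.0]
wrist_force: [-0.0, 0.0, -0.5]
width: 20.7
```

Request:
{"name": "send_rows", "arguments": {
  "moves": [
    [-1,[12,-5,1],[0,0,-0.074]],
    [-1,[13,-5,1],[0,0,-0.074]],
    [-1,[13,-4,1],[0,0,-0.074]],
    [-1,[13,-2,0],[0,0,-0.074]],
    [-1,[13,-2,1],[0,0,-0.074]],
    [-1,[13,-1,1],[0,0,-0.074]],
    [-1,[0,0,0],[0,0,0]],
    [-1,[0,0,0],[0,0,0]],
    [-1,[0,0,0],[0,0,0]],
    [-1,[0,0,0],[0,0,0]]
  ]
}}

```text
time: 9.05
tcp_pos: [528.3, 1.9, 117.8]
tcp_rot: [-0.0, 0.797, 0.604, 0.0]
wrist_force: [0.3, -0.5, -0.2]
width: 20.8
```

```bash
cat > look.py <<'E'
from h import *
import sys
tag,col,zmin=sys.argv[1],sys.argv[2],float(sys.argv[3])
p,R,s=pose(); print(np.round(s['joints'],3),p.round(1),round(s['width'],1),'yaw',round(np.degrees(np.arctan2(*R.as_matrix()[1::-1,0])),1))
u=np.array([.2756,.9613]); n=np.array([-.9613,.2756]); o=np.array([601,247.5])
e=p[:2]-o; print('TCP rack xy',e@u,e@n)
for c in ['wrist','side','top']:
    k=get_calibration(c); img,d=read_camera(c); cv2.imwrite(f'pics/{tag}_{c}.png',img[:,:,::-1]); W=cloud(d,k)
    m=(mask(img,col)>0)&(d>0)&(W[...,2]>zmin)&(W[...,2]<zmin+75)
    q=W[m]; e=q[:,:2]-o; r=np.c_[e@u,e@n,q[:,2]]; r=r[(abs(r[:,0]+100)<200)&(abs(r[:,1])<90)]
    if len(r)<20: continue
    f=r[(r[:,0]>p[:2].dot(u)-o.dot(u)+45)]
    print(c,len(r),'all',np.percentile(r,[1,99],axis=0).round(1).tolist(),'front',np.percentile(f,[1,50,99],axis=0).round(1).tolist() if len(f) else '')
E
python3 look.py d blue 80
```

```text
[-0.294  0.683  0.363  1.981 -0.441  0.554  0.101] [528.3   1.9 117.8] 20.8 yaw 74.4
TCP rack xy -256.11746569467385 2.18471525702671
wrist 23560 all [[-278.6, -35.7, 97.3], [-144.6, 39.7, 123.8]] front [[-209.5, -36.9, 97.1], [-159.2, 2.0, 98.8], [-144.4, 41.0, 100.3]]
side 1804 all [[-247.5, -39.7, 83.4], [57.1, 66.0, 123.2]] front [[-204.8, -39.8, 83.4], [-96.7, 34.5, 97.4], [57.5, 66.1, 102.2]]
top 94 all [[-280.9, -59.1, 80.5], [52.8, 63.6, 126.1]] front [[-59.7, -59.3, 80.5], [-41.7, -30.5, 86.1], [53.1, 63.6, 107.3]]
```

View pics/d_wrist.png

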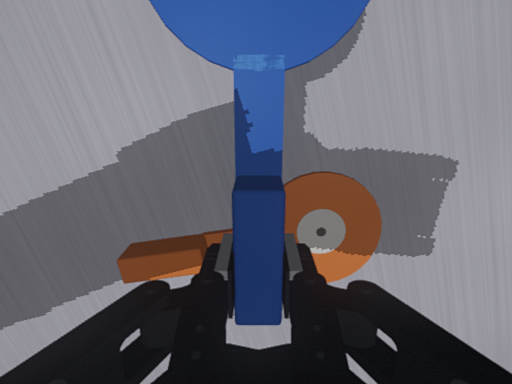

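View pics/d_side.png

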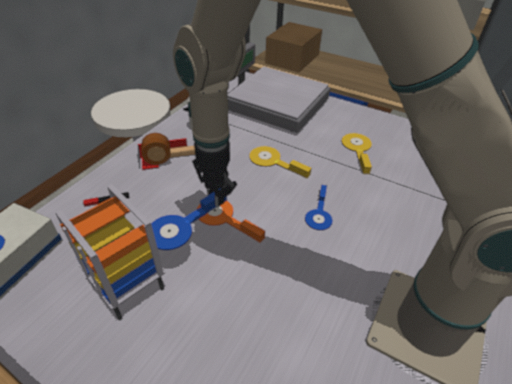

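Request:
{"name": "send_rows", "arguments": {
  "moves": [
    [-1,[0,0,-5],[0,0,0]],
    [-1,[5,0,0],[0,0,0.003]],
    [-1,[10,0,0],[0,0,0.003]],
    [-1,[10,0,0],[0,0,0]],
    [-1,[10,0,0],[0,0,0]],
    [-1,[10,0,0],[0,0,0]],
    [-1,[10,0,0],[0,0,0]],
    [-1,[10,0,0],[0,0,0]],
    [-1,[0,0,0],[0,0,0]],
    [-1,[0,0,0],[0,0,0]]
  ]
}}

```text
time: 10.2
tcp_pos: [546.1, 65.4, 122.7]
tcp_rot: [-0.0, 0.798, 0.603, 0.0]
wrist_force: [0.7, 0.2, -0.6]
width: 20.9
```

```bash
python3 look.py e blue 88; python3 - <<'E'
import cv2
a=cv2.imread('pics/e_side.png')[170:330,40:260]; cv2.imwrite('pics/e_sc.png',cv2.resize(a,None,fx=3.5,fy=3.5,interpolation=2))
E
```

```text
[-0.421  0.701  0.391  1.92  -0.447  0.606 -0.018] [546.1  65.4 122.7] 20.9 yaw 74.1
TCP rack xy -190.17334873255226 2.5441558675817095
wrist 23582 all [[-212.7, -35.9, 102.2], [-78.6, 39.7, 128.8]] front [[-143.5, -37.0, 102.1], [-93.3, 2.0, 103.7], [-78.5, 40.9, 105.2]]
side 887 all [[-187.1, -11.7, 88.4], [42.8, 66.4, 129.1]] front [[-143.4, -12.8, 88.3], [-77.5, 38.5, 102.1], [43.7, 66.5, 105.3]]
top 28 all [[-215.2, -30.2, 88.9], [49.8, 12.8, 131.8]] front [[23.3, -30.6, 88.2], [32.3, -27.9, 91.3], [53.3, -25.8, 92.5]]
```

View pics/e_sc.png

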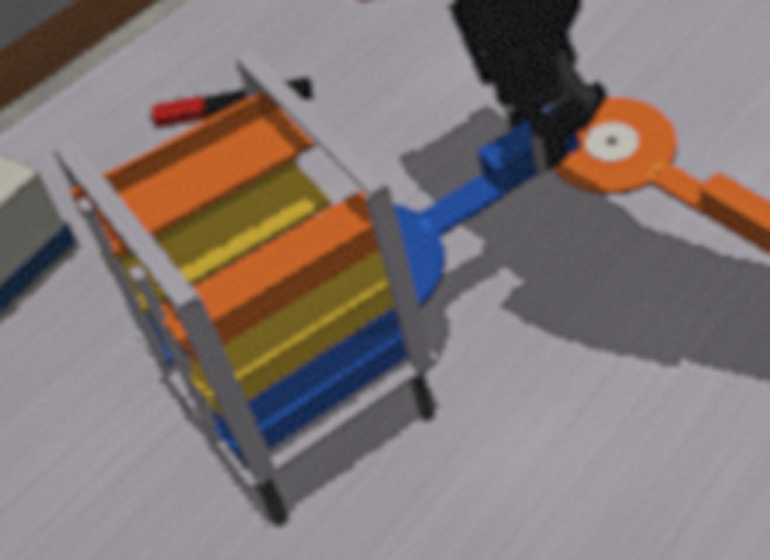

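View pics/e_wrist.png

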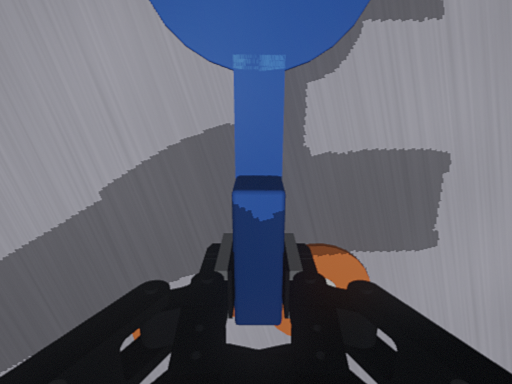

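Request:
{"name": "send_rows", "arguments": {
  "moves": [
    [-1,[8,0,0],[0,0,0]],
    [-1,[8,0,0],[0,0,0]],
    [-1,[8,0,0],[0,0,0]],
    [-1,[8,0,0],[0,0,0]],
    [-1,[8,0,0],[0,0,0]],
    [-1,[8,0,0],[0,0,0]],
    [-1,[6,0,0],[0,0,0]],
    [-1,[4,0,0],[0,0,0]],
    [-1,[0,0,0],[0,0,0]],
    [-1,[0,0,0],[0,0,0]]
  ]
}}

```text
time: 11.35
tcp_pos: [562.0, 120.8, 122.9]
tcp_rot: [-0.0, 0.798, 0.602, 0.0]
wrist_force: [0.1, -0.1, -0.4]
width: 21.3
```

```bash
python3 look.py f blue 88; python3 - <<'E'
import cv2
a=cv2.imread('pics/f_side.png')[170:330,40:260]; cv2.imwrite('pics/f_sc.png',cv2.resize(a,None,fx=3.5,fy=3.5,interpolation=2))
a=cv2.imread('pics/f_top.png')[85:195,75:255]; cv2.imwrite('pics/f_tc.png',cv2.resize(a,None,fx=3.5,fy=3.5,interpolation=2))
E
```

```text
[-0.516  0.729  0.408  1.852 -0.452  0.653 -0.113] [562.  120.8 122.9] 21.3 yaw 74.1
TCP rack xy -132.52069276352287 2.56693900905441
wrist 21801 all [[-155.3, -31.1, 102.4], [-21.1, 26.3, 128.9]] front [[-86.1, -31.9, 102.3], [-37.8, 0.6, 103.8], [-20.9, 27.0, 105.4]]
side 618 all [[-147.0, -5.5, 88.4], [43.6, 66.2, 129.1]] front [[-86.2, 7.6, 88.2], [2.2, 64.1, 100.0], [44.5, 66.6, 105.2]]
top 49 all [[-159.3, -5.9, 88.2], [-51.8, 61.9, 132.8]] front [[-62.0, 26.9, 88.1], [-55.8, 41.6, 89.6], [-51.3, 62.7, 104.0]]
```

View pics/f_sc.png

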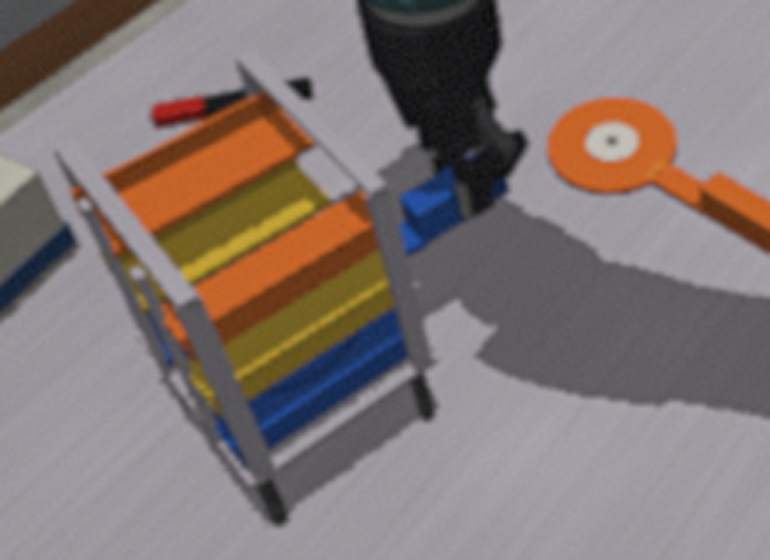

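View pics/f_tc.png

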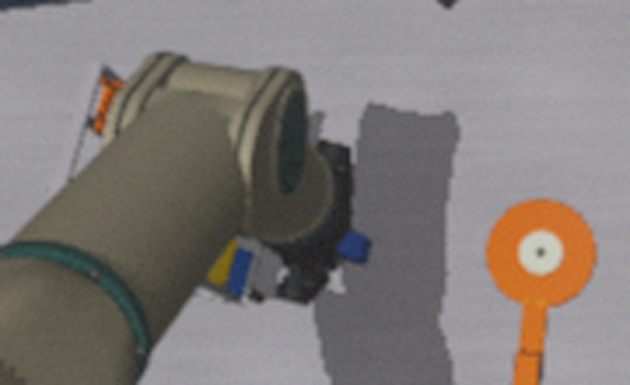

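Request:
{"name": "send_rows", "arguments": {
  "moves": [
    [-1,[0,0,3],[0,0,0]],
    [-1,[0,0,3],[0,0,0]],
    [-1,[0,0,2],[0,0,0]],
    [-1,[0,0,1],[0,0,0]],
    [-1,[0,0,1],[0,0,0]],
    [-1,[0,0,0],[0,0,0]],
    [-1,[0,0,0],[0,0,0]],
    [-1,[0,0,0],[0,0,0]],
    [-1,[0,0,0],[0,0,0]],
    [-1,[0,0,0],[0,0,0]]
  ]
}}

```text
time: 12.5
tcp_pos: [562.1, 121.1, 112.9]
tcp_rot: [-0.0, 0.798, 0.603, 0.001]
wrist_force: [0.8, 0.1, -1.4]
width: 21.1
```

```bash
python3 look.py g blue 80
```

```text
[-0.509  0.744  0.397  1.857 -0.461  0.632 -0.106] [562.1 121.1 112.9] 21.1 yaw 74.1
TCP rack xy -132.18124227239247 2.548243118686868
wrist 24863 all [[-154.6, -37.3, 85.1], [-20.7, 30.0, 119.0]] front [[-85.4, -37.8, 84.9], [-39.3, -0.3, 93.8], [-20.5, 30.4, 95.5]]
side 910 all [[-129.3, -5.2, 83.7], [58.9, 66.3, 118.7]] front [[-84.9, 10.0, 83.3], [0.7, 50.2, 92.5], [59.4, 66.5, 102.8]]
top 87 all [[-158.5, -4.8, 81.5], [-48.1, 60.5, 122.7]] front [[-60.4, 25.9, 81.3], [-54.1, 44.4, 86.3], [-47.6, 61.3, 96.0]]
```

Request:
{"name": "send_rows", "arguments": {
  "moves": [
    [-1,[0,0,1],[0,0,0]],
    [-1,[0,0,0],[0,0,0]],
    [-1,[0,0,0],[0,0,0]],
    [-0.2,[0,0,0],[0,0,0]],
    [0.3,[0,0,0],[0,0,0]],
    [0.3,[0,0,0],[0,0,0]],
    [0.3,[0,0,-10],[0,0,0]],
    [0.3,[0,0,-20],[0,0,0]],
    [0.3,[-10,0,-30],[0,0,0]],
    [0.3,[-20,0,-20],[0,0,0]]
  ]
}}

```text
time: 13.65
tcp_pos: [554.8, 93.6, 194.0]
tcp_rot: [-0.0, 0.797, 0.604, 0.002]
wrist_force: [1.0, -0.3, 0.3]
width: 55.2
```

Request:
{"name": "send_rows", "arguments": {
  "moves": [
    [1,[-30,0,-20],[0,0,0]],
    [1,[-40,0,0],[0,0,0]],
    [1,[-40,0,0],[0,0,0.08]],
    [1,[-40,0,0],[0,0,0.1]],
    [1,[-40,0,0],[0,0,0.12]],
    [1,[-40,0,0],[0,0,0.12]],
    [1,[-40,0,0],[0,0,0.12]],
    [1,[0,0,0],[0,0,0.12]],
    [1,[0,0,0],[0,0,0.12]],
    [1,[0,0,0],[0,0,0.12]]
  ]
}}

```text
time: 14.65
tcp_pos: [444.5, -151.6, 212.4]
tcp_rot: [-0.001, 0.981, 0.192, 0.001]
wrist_force: [-0.0, -0.2, -0.1]
width: 85.2
```

```bash
python3 look.py i blue 80; python3 - <<'E'
import cv2
a=cv2.imread('pics/i_side.png')[170:330,40:260]; cv2.imwrite('pics/i_sc.png',cv2.resize(a,None,fx=3.5,fy=3.5,interpolation=2))
a=cv2.imread('pics/i_top.png')[85:195,75:255]; cv2.imwrite('pics/i_tc.png',cv2.resize(a,None,fx=3.5,fy=3.5,interpolation=2))
E
```

```text
[-0.235  0.53   0.741  2.061 -0.531  0.745 -0.342] [ 444.5 -151.6  212.4] 85.2 yaw 22.2
TCP rack xy -426.7341439288253 40.4415067898094
side 1081 all [[-152.0, -4.0, 83.7], [58.3, 66.4, 117.1]] front [[-152.0, -4.0, 83.7], [-29.4, 41.3, 94.4], [58.3, 66.4, 117.1]]
top 579 all [[-157.9, -51.8, 82.7], [45.5, 57.9, 120.6]] front [[-157.9, -51.8, 82.7], [-51.7, -2.3, 92.8], [45.5, 57.9, 120.6]]
```

View pics/i_sc.png

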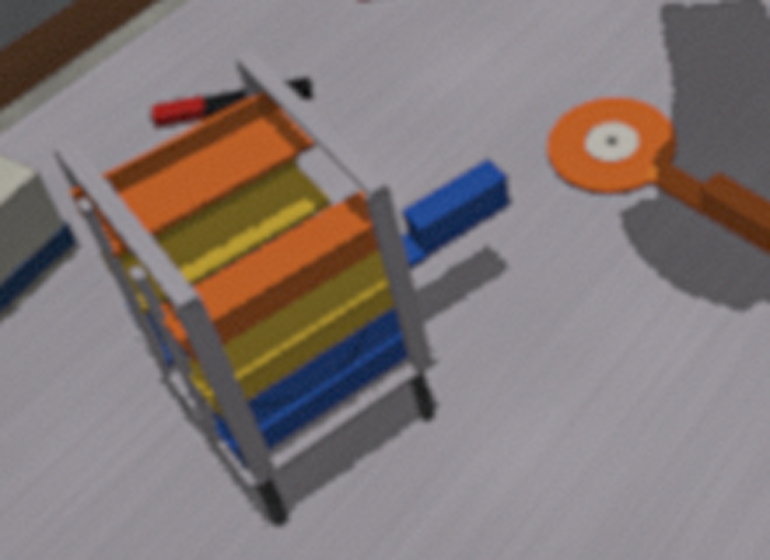

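View pics/i_tc.png

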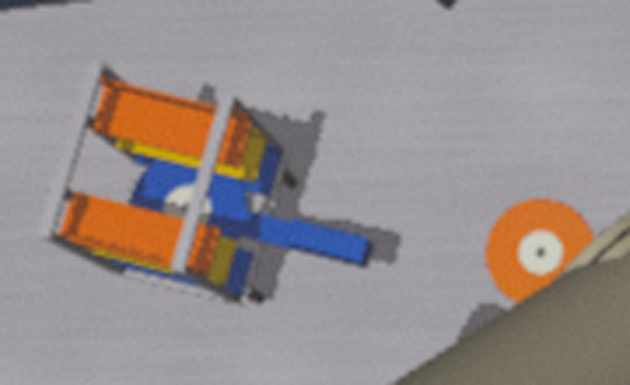

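```bash
python3 - <<'E'
from h import *
u=np.array([.2756,.9613]); n=np.array([-.9613,.2756]); o=np.array([601,247.5])
for c in ['top','side']:
    img=cv2.imread(f'pics/i_{c}.png')[:,:,::-1].copy(); img,d=read_camera(c);k=get_calibration(c); W=cloud(d,k)
    m=(mask(img,'blue')>0)&(d>0); q=W[m]; r=np.c_[(q[:,:2]-o)@u,(q[:,:2]-o)@n,q[:,2]]
    b=r[(r[:,0]>-180)&(r[:,0]<-90)&(abs(r[:,1])<25)&(r[:,2]>110)&(r[:,2]<125)]; print(c,'block',cv2.minAreaRect(b[:,:2].astype(np.float32)),np.polyfit(b[:,0],b[:,2],1),np.median(b[:,2]))
    f=r[(abs(r[:,0])<60)&(abs(r[:,1])<40)&(r[:,2]>88)&(r[:,2]<100)]; print(len(f),np.percentile(f,[1,50,99],axis=0).round(1).tolist())
    g=W[(mask(img,'orange')>0)&(d>0)]; g=g[(g[:,2]>3)&(g[:,2]<10)&(g[:,0]>450)&(g[:,0]<640)&(abs(g[:,1]+40)<80)]; print('orange',np.percentile(g[:,:2],[1,50,99],axis=0).round(1).tolist())
plan(np.array([437,-309.5,130]),tgt(-5.9,0),10,1)
E
```

```text
top block ((-127.92505645751953, 3.8286662101745605), (64.71886444091797, 22.16305160522461), 0.29718223214149475) [-1.4750339e-02  1.1381645e+02] 115.71956700213775
262 [[-58.1, -30.2, 88.1], [-21.1, -11.6, 92.1], [47.0, 34.4, 97.4]]
orange [[529.2, -85.5], [579.3, -31.8], [614.1, 3.7]]
side block ((-123.61205291748047, 6.020120620727539), (22.13030242919922, 62.710472106933594), 87.91803741455078) [2.43211301e-03 1.15283134e+02] 115.18834248563712
50 [[-32.8, 35.6, 89.0], [7.3, 38.3, 91.1], [37.6, 39.9, 93.1]]
orange [[466.4, -87.1], [555.8, -33.9], [613.2, 5.1]]
t 14.9 at [ 444.7 -151.   211.8] width 86.0 F [-0.4  0.  -0. ]
total rot [-0.001 -0.001  0.499] deg/row 2.86 mm/row 17.9
[[1,[-7,14,8],[-0.0,-0.0,0.05]],[1,[-6,15,8],[-0.0,-0.0,0.05]],[1,[-5,15,8],[-0.0,-0.0,0.05]],[1,[-5,15,9],[-0.0,-0.0,0.05]],[1,[-4,16,8],[-0.0,-0.0,0.05]],[1,[-3,15,8],[-0.0,-0.0,0.05]],[1,[-2,16,8],[-0.0,-0.0,0.05]],[1,[-2,16,8],[-0.0,-0.0,0.05]],[1,[0,15,8],[-0.0,-0.0,0.05]],[1,[0,16,9],[-0.0,-0.0,0.05]]]
ends [ 437.3 -309.2  129.6]
```

Blue is home: block centre at x about −128 to −124, y about 4, top at 115.5, and flat. Now yellow.

Request:
{"name": "send_rows", "arguments": {
  "moves": [
    [1,[-7,14,8],[0,0,0.05]],
    [1,[-6,15,8],[0,0,0.05]],
    [1,[-5,15,8],[0,0,0.05]],
    [1,[-5,15,9],[0,0,0.05]],
    [1,[-4,16,8],[0,0,0.05]],
    [1,[-3,15,8],[0,0,0.05]],
    [1,[-2,16,8],[0,0,0.05]],
    [1,[-2,16,8],[0,0,0.05]],
    [1,[0,15,8],[0,0,0.05]],
    [1,[0,16,9],[0,0,0.05]]
  ]
}}

```text
time: 15.9
tcp_pos: [437.0, -309.9, 129.0]
tcp_rot: [-0.001, 0.999, -0.054, 0.001]
wrist_force: [-0.1, -0.9, 0.4]
width: 85.1
```

```bash
python3 - <<'E'
from h import *
p,R,s=pose(); print(np.round(s['joints'],3),p.round(1))
k=get_calibration('wrist'); img,d=read_camera('wrist'); cv2.imwrite('pics/j.png',img[:,:,::-1])
W=cloud(d,k); mm=mask(img,'yellow'); n,l,st,ce=cv2.connectedComponentsWithStats(mm)
for i in range(1,n):
    if st[i,4]<300: continue
    q=W[(l==i)&(d>0)]; b=q[(q[:,2]>25)&(q[:,2]<36)]
    print(st[i].tolist(),len(b), cv2.minAreaRect(b[:,:2].astype(np.float32)) if len(b)>10 else '', np.median(b[:,2]))
plan(np.array([437,-310,24]),tgt(-5.9,0),10,1)
E
```

```text
[ 0.121  0.76   0.714  1.96  -0.763  0.714 -0.37 ] [ 437.  -309.9  129. ]
[190, 0, 141, 229, 11017] 2260 ((444.6605529785156, -312.5127868652344), (20.211029052734375, 64.84700775146484), 84.3382797241211) 29.892785946834948
[433, 217, 79, 98, 3060] 0  nan
t 15.95 at [ 436.  -312.9  128.2] width 85.6 F [-0.4 -4.   0. ]
total rot [ 0.002  0.    -0.009] deg/row 0.05 mm/row 10.4
[[1,[0,0,10],[0.0,0.0,-0.001]],[1,[0,-1,11],[0.0,0.0,-0.001]],[1,[0,0,10],[0.0,0.0,-0.001]],[1,[0,0,11],[0.0,0.0,-0.001]],[1,[0,-1,10],[0.0,0.0,-0.001]],[1,[0,0,10],[0.0,0.0,-0.001]],[1,[0,0,11],[0.0,0.0,-0.001]],[1,[1,-1,10],[0.0,0.0,-0.001]],[1,[0,0,11],[0.0,0.0,-0.001]],[1,[0,0,10],[0.0,0.0,-0.001]]]
ends [ 437.3 -310.2   24.2]
  return _methods._mean(a, axis=axis, dtype=dtype,
  ret = ret.dtype.type(ret / rcount)
```

View pics/j.png

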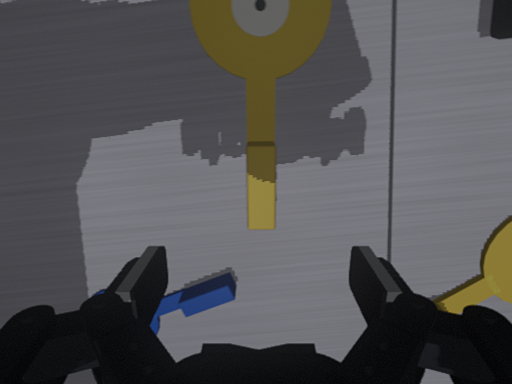

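Request:
{"name": "send_rows", "arguments": {
  "moves": [
    [1,[0,0,0],[0,0,0]],
    [1,[0,0,15],[0,0,0]],
    [1,[0,0,15],[0,0,0]],
    [1,[0,0,15],[0,0,0]],
    [1,[0,0,15],[0,0,0]],
    [1,[0,0,15],[0,0,0]],
    [1,[0,0,15],[0,0,0]],
    [1,[0,0,10],[0,0,0]],
    [1,[0,0,5],[0,0,0]],
    [1,[0,0,0],[0,0,0]]
  ]
}}

```text
time: 16.95
tcp_pos: [436.4, -309.1, 23.7]
tcp_rot: [-0.001, 0.999, -0.053, -0.0]
wrist_force: [-0.1, -0.9, 0.8]
width: 85.1
```

Request:
{"name": "send_rows", "arguments": {
  "moves": [
    [-1,[0,0,0],[0,0,0]],
    [-1,[0,0,0],[0,0,0]],
    [-1,[0,0,0],[0,0,0]],
    [-1,[0,0,0],[0,0,0]],
    [-1,[0,0,0],[0,0,0]],
    [-1,[0,0,0],[0,0,0]],
    [-1,[0,0,0],[0,0,0]],
    [-1,[0,0,-15],[0,0,0]],
    [-1,[0,0,-20],[0,0,0]],
    [-1,[0,0,-20],[0,0,0]]
  ]
}}

```text
time: 17.95
tcp_pos: [436.3, -309.0, 80.3]
tcp_rot: [-0.001, 0.999, -0.053, -0.0]
wrist_force: [0.5, -0.3, -0.3]
width: 20.8
```

```bash
python3 - <<'E'
from h import *
p,R,s=pose(); print(np.round(s['joints'],3),p.round(1),s['width'])
for c in ['wrist','side']:
    k=get_calibration(c); img,d=read_camera(c); cv2.imwrite(f'pics/k_{c}.png',img[:,:,::-1])
    W=cloud(d,k); T=R.inv().apply((W-p).reshape(-1,3)).reshape(W.shape); m=(mask(img,'yellow')>0)&(d>0)&(np.linalg.norm(T,axis=-1)<260)&(W[...,2]>45)
    f=T[m]; f=f[f[:,0]>40]
    if len(f)>50:
        A=np.c_[f[:,:2],np.ones(len(f))]; co=np.linalg.lstsq(A,f[:,2],rcond=None)[0]; print(c,'plane slopes',co.round(3), np.percentile(f,[1,50,99],axis=0).round(1).tolist())
E
```

```text
[ 0.17   0.824  0.632  1.985 -0.847  0.619 -0.302] [ 436.3 -309.    80.3] 20.803427981476375
wrist plane slopes [ 4.5000e-02 -1.0000e-03  1.4604e+01] [[40.1, -37.9, 1.3], [96.0, 0.3, 19.0], [111.8, 38.7, 20.6]]
side plane slopes [-2.0000e-03 -3.0000e-03  1.7231e+01] [[46.6, -47.2, 13.5], [123.3, -5.3, 17.0], [180.7, 43.8, 20.3]]
```

View pics/k_side.png

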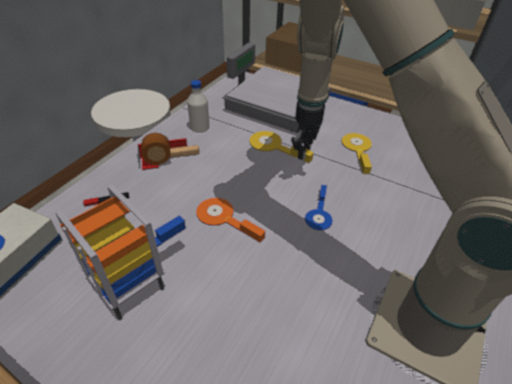

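```bash
python3 - <<'E'
from h import *
plan(np.array([530.2,0.5,172]),tgt(74,0),20,-1)
E
```

```text
t 18.05 at [ 437.7 -310.3   81.9] width 20.9 F [ 0.1 -0.2 -1.6]
total rot [ 0.003 -0.002 -1.398] deg/row 4.01 mm/row 16.8
[[-1,[3,-16,-5],[0.0,-0.0,-0.07]],[-1,[4,-16,-4],[0.0,-0.0,-0.07]],[-1,[5,-15,-5],[0.0,-0.0,-0.07]],[-1,[6,-15,-4],[0.0,-0.0,-0.07]],[-1,[8,-14,-5],[0.0,-0.0,-0.07]],[-1,[8,-14,-4],[0.0,-0.0,-0.07]],[-1,[9,-14,-5],[0.0,-0.0,-0.07]],[-1,[10,-12,-4],[0.0,-0.0,-0.07]],[-1,[11,-12,-5],[0.0,-0.0,-0.07]],[-1,[12,-11,-4],[0.0,-0.0,-0.07]],[-1,[13,-11,-5],[0.0,-0.0,-0.07]],[-1,[13,-9,-4],[0.0,-0.0,-0.07]],[-1,[14,-9,-5],[0.0,-0.0,-0.07]],[-1,[14,-7,-4],[0.0,-0.0,-0.07]],[-1,[15,-6,-5],[0.0,-0.0,-0.07]],[-1,[15,-6,-4],[0.0,-0.0,-0.07]],[-1,[16,-4,-5],[0.0,-0.0,-0.07]],[-1,[16,-3,-4],[0.0,-0.0,-0.07]],[-1,[16,-2,-5],[0.0,-0.0,-0.07]],[-1,[16,-1,-4],[0.0,-0.0,-0.07]]]
ends [5.304e+02 3.000e-01 1.717e+02]
```

Request:
{"name": "send_rows", "arguments": {
  "moves": [
    [-1,[3,-16,-9],[0,0,-0.07]],
    [-1,[4,-16,-9],[0,0,-0.07]],
    [-1,[5,-15,-9],[0,0,-0.07]],
    [-1,[6,-15,-9],[0,0,-0.07]],
    [-1,[8,-14,-9],[0,0,-0.07]],
    [-1,[8,-14,-9],[0,0,-0.07]],
    [-1,[9,-14,-9],[0,0,-0.07]],
    [-1,[10,-12,-9],[0,0,-0.07]],
    [-1,[11,-12,-9],[0,0,-0.07]],
    [-1,[12,-11,-9],[0,0,-0.07]]
  ]
}}

```text
time: 19.05
tcp_pos: [482.9, -153.5, 169.5]
tcp_rot: [-0.001, 0.956, 0.294, -0.0]
wrist_force: [0.4, 0.3, 0.2]
width: 21.0
```

Request:
{"name": "send_rows", "arguments": {
  "moves": [
    [-1,[13,-11,0],[0,0,-0.07]],
    [-1,[13,-9,0],[0,0,-0.07]],
    [-1,[14,-9,0],[0,0,-0.07]],
    [-1,[14,-7,0],[0,0,-0.07]],
    [-1,[15,-6,0],[0,0,-0.07]],
    [-1,[15,-6,0],[0,0,-0.07]],
    [-1,[16,-4,0],[0,0,-0.07]],
    [-1,[16,-3,0],[0,0,-0.07]],
    [-1,[16,-2,0],[0,0,-0.07]],
    [-1,[16,-1,0],[0,0,-0.07]]
  ]
}}

```text
time: 20.05
tcp_pos: [530.1, 2.4, 169.7]
tcp_rot: [-0.0, 0.796, 0.605, 0.001]
wrist_force: [-0.8, -0.5, 0.2]
width: 20.9
```

```bash
python3 look.py l yellow 128; python3 - <<'E'
from h import *
plan(np.array([530.2,0.5,172]),tgt(74,0),2,-1)
E
```

```text
[-0.347  0.61   0.44   1.942 -0.402  0.676  0.071] [530.1   2.4 169.7] 20.9 yaw 74.4
TCP rack xy -255.13914963959087 0.5863954099593438
wrist 23162 all [[-276.6, -36.6, 149.4], [-143.6, 37.8, 175.9]] front [[-208.5, -37.9, 149.3], [-158.0, 0.5, 150.9], [-143.4, 39.0, 152.4]]
side 2860 all [[-241.2, -62.6, 133.2], [57.4, 65.9, 175.4]] front [[-202.2, -62.6, 133.2], [-37.1, 12.3, 141.9], [57.6, 65.9, 153.1]]
top 212 all [[-279.5, -62.6, 130.3], [55.5, 65.1, 190.5]] front [[-80.5, -62.8, 130.3], [-21.2, -29.7, 137.4], [55.5, 65.1, 190.8]]
t 20.2 at [530.    2.4 169.6] width 21.0 F [ 0.5  0.3 -0.1]
total rot [ 0.    -0.002  0.005] deg/row 0.14 mm/row 1.5
[[-1,[-1,0,-1],[0.0,-0.001,0.002]],[-1,[-1,1,-1],[0.0,-0.001,0.002]]]
ends [5.304e+02 2.000e-01 1.716e+02]
```

Request:
{"name": "send_rows", "arguments": {
  "moves": [
    [-1,[0,0,-3],[0,0,0.003]],
    [-1,[5,0,0],[0,0,0.003]],
    [-1,[10,0,0],[0,0,0]],
    [-1,[10,0,0],[0,0,0]],
    [-1,[10,0,0],[0,0,0]],
    [-1,[10,0,0],[0,0,0]],
    [-1,[10,0,0],[0,0,0]],
    [-1,[10,0,0],[0,0,0]],
    [-1,[0,0,0],[0,0,0]],
    [-1,[0,0,0],[0,0,0]]
  ]
}}

```text
time: 21.2
tcp_pos: [547.8, 63.6, 172.7]
tcp_rot: [-0.0, 0.8, 0.6, 0.0]
wrist_force: [-0.2, -0.0, -0.9]
width: 21.1
```

```bash
python3 look.py m yellow 128; python3 - <<'E'
import cv2
a=cv2.imread('pics/m_side.png')[170:330,40:260]; cv2.imwrite('pics/m_sc.png',cv2.resize(a,None,fx=3.5,fy=3.5,interpolation=2))
E
```

```text
[-0.461  0.633  0.458  1.882 -0.409  0.719 -0.051] [547.8  63.6 172.7] 21.1 yaw 73.8
TCP rack xy -191.46151795823198 0.4559637177895902
wrist 22865 all [[-213.0, -38.2, 152.3], [-79.9, 36.5, 178.9]] front [[-144.8, -39.5, 152.2], [-94.0, -0.6, 153.8], [-79.8, 37.7, 155.3]]
side 2330 all [[-183.9, -62.9, 133.3], [57.6, 66.2, 179.7]] front [[-140.6, -63.1, 133.3], [-18.5, 6.3, 141.9], [58.1, 66.3, 156.1]]
top 90 all [[-219.9, -33.2, 132.6], [55.7, 18.8, 183.4]] front [[6.6, -33.3, 132.5], [33.2, -29.1, 135.8], [55.8, 22.6, 184.1]]
```

View pics/m_sc.png

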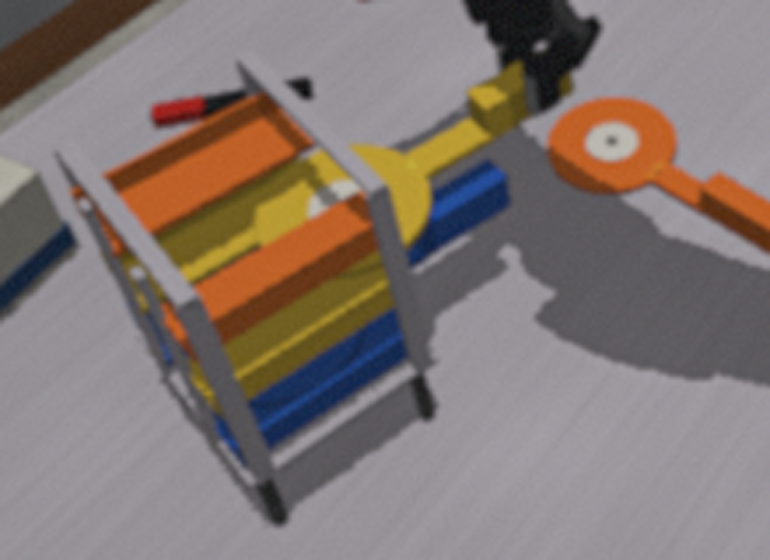

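Yellow is entering its slot above the blue disc, with clearance. I continue 59 mm, then lower 10 mm.

Request:
{"name": "send_rows", "arguments": {
  "moves": [
    [-1,[8,0,0],[0,0,0]],
    [-1,[8,0,0],[0,0,0]],
    [-1,[8,0,0],[0,0,0]],
    [-1,[8,0,0],[0,0,0]],
    [-1,[8,0,0],[0,0,0]],
    [-1,[8,0,0],[0,0,0]],
    [-1,[7,0,0],[0,0,0]],
    [-1,[4,0,0],[0,0,0]],
    [-1,[0,0,0],[0,0,0]],
    [-1,[0,0,0],[0,0,0]]
  ]
}}

```text
time: 22.35
tcp_pos: [564.3, 119.8, 172.9]
tcp_rot: [-0.0, 0.8, 0.6, 0.0]
wrist_force: [0.2, -0.7, -0.7]
width: 21.2
```

Request:
{"name": "send_rows", "arguments": {
  "moves": [
    [-1,[0,0,3],[0,0,0]],
    [-1,[0,0,3],[0,0,0]],
    [-1,[0,0,2],[0,0,0]],
    [-1,[0,0,1],[0,0,0]],
    [-1,[0,0,1],[0,0,0]],
    [-1,[0,0,0],[0,0,0]],
    [-1,[0,0,0],[0,0,0]],
    [-1,[0,0,0],[0,0,0]],
    [-1,[0,0,0],[0,0,0]],
    [-1,[0,0,0],[0,0,0]]
  ]
}}

```text
time: 23.35
tcp_pos: [564.4, 120.2, 163.0]
tcp_rot: [-0.0, 0.8, 0.6, 0.001]
wrist_force: [-0.9, -0.0, -0.9]
width: 20.7
```

```bash
python3 look.py n yellow 132; python3 - <<'E'
import cv2
a=cv2.imread('pics/n_side.png')[170:330,40:260]; cv2.imwrite('pics/n_sc.png',cv2.resize(a,None,fx=3.5,fy=3.5,interpolation=2))
E
```

```text
[-0.544  0.679  0.457  1.82  -0.425  0.74  -0.14 ] [564.4 120.2 163. ] 20.7 yaw 73.8
TCP rack xy -132.44371529709895 0.05445431158572348
wrist 16670 all [[-155.2, -34.1, 142.5], [-20.9, 29.6, 169.2]] front [[-86.6, -35.0, 142.1], [-30.2, -1.3, 144.0], [-20.7, 30.4, 145.7]]
side 1836 all [[-126.9, -63.0, 133.4], [58.2, 66.1, 170.2]] front [[-56.2, -63.2, 133.4], [-4.1, 34.7, 141.9], [58.8, 66.2, 157.6]]
top 118 all [[-160.6, -8.4, 132.7], [-47.5, 63.3, 184.4]] front [[-62.6, 26.5, 132.5], [-55.3, 45.0, 136.6], [-47.4, 63.9, 185.6]]
```

View pics/n_sc.png

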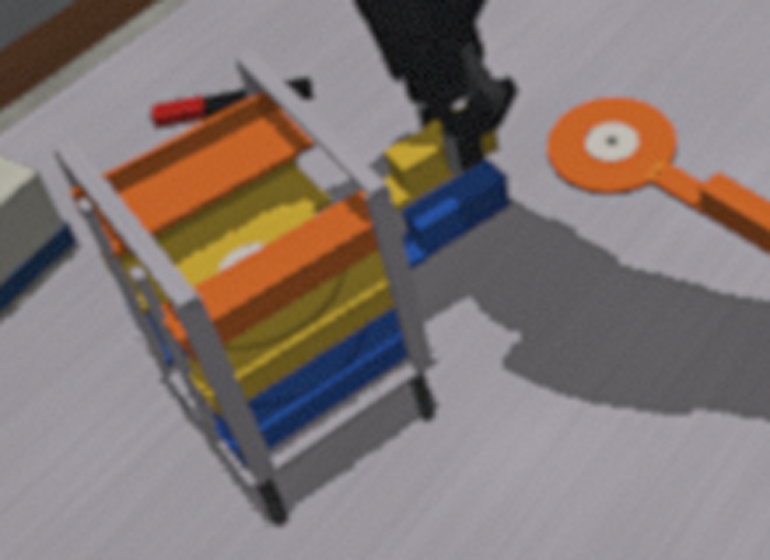

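Request:
{"name": "send_rows", "arguments": {
  "moves": [
    [-1,[0,0,1],[0,0,0]],
    [-1,[0,0,0],[0,0,0]],
    [-1,[0,0,0],[0,0,0]],
    [-0.2,[0,0,0],[0,0,0]],
    [0.3,[0,0,0],[0,0,0]],
    [0.3,[0,0,0],[0,0,0]],
    [0.3,[0,0,-10],[0,0,0]],
    [0.3,[0,0,-20],[0,0,0]],
    [0.3,[-10,0,-30],[0,0,0]],
    [0.3,[-20,0,-20],[0,0,0]]
  ]
}}

```text
time: 24.5
tcp_pos: [556.9, 92.6, 244.1]
tcp_rot: [-0.0, 0.799, 0.601, 0.002]
wrist_force: [0.9, 0.1, -0.5]
width: 55.6
```

Request:
{"name": "send_rows", "arguments": {
  "moves": [
    [0.3,[-40,0,0],[0,0,0]],
    [0.3,[-40,0,0],[0,0,0]],
    [0.3,[-40,0,0],[0,0,0.08]],
    [0.3,[-40,0,0],[0,0,0.1]],
    [0.3,[-40,0,0],[0,0,0.12]],
    [0.3,[-40,0,0],[0,0,0.12]],
    [0.3,[-40,0,0],[0,0,0.12]],
    [0.3,[0,0,0],[0,0,0.12]],
    [0.3,[0,0,0],[0,0,0]],
    [0.3,[0,0,0],[0,0,0]]
  ]
}}

```text
time: 25.5
tcp_pos: [443.1, -160.4, 241.9]
tcp_rot: [-0.0, 0.951, 0.31, 0.001]
wrist_force: [-0.5, -1.0, -0.3]
width: 55.5
```

```bash
python3 - <<'E'
from h import *
u=np.array([.2756,.9613]); n=np.array([-.9613,.2756]); o=np.array([601,247.5])
p,R,s=pose(); print(s['time'],p,s['width'],s['joint_velocities'].round(3) if hasattr(s['joint_velocities'],'round') else '')
for c,o in [('top',np.array([601,246.2])),('side',np.array([601,249.5]))]:
    img,d=read_camera(c);k=get_calibration(c); W=cloud(d,k); cv2.imwrite(f'pics/z_{c}.png',img[:,:,::-1])
    cr=img[85:195,75:255] if c=='top' else img[170:330,40:260]; cv2.imwrite(f'pics/z_{c}c.png',cv2.resize(cr[:,:,::-1],None,fx=3.5,fy=3.5,interpolation=2))
    for col,zt in [('yellow',166),('blue',116)]:
        m=(mask(img,col)>0)&(d>0); q=W[m]; r=np.c_[(q[:,:2]-o)@u,(q[:,:2]-o)@n,q[:,2]]
        b=r[(r[:,0]>-180)&(r[:,0]<-80)&(abs(r[:,1])<30)&(abs(r[:,2]-zt)<6)]
        if len(b)>10: print(c,col,'block',len(b),cv2.minAreaRect(b[:,:2].astype(np.float32)),'slope',np.polyfit(b[:,0],b[:,2],1)[0].round(3),np.median(b[:,2]))
        f=r[(abs(r[:,0])<62)&(abs(r[:,1])<60)&(r[:,2]>zt-30+3)&(r[:,2]<zt-30+10)]
        if len(f): print('  disc',len(f),np.percentile(f,[1,50,99],axis=0).round(1).tolist())
    def ctr(dd,im):
        W=cloud(dd,k); m=(mask(im,'orange')>0)&(dd>0); g=W[m]; g=g[(g[:,2]>3)&(g[:,2]<11)&(g[:,0]>515)&(g[:,0]<640)&(abs(g[:,1]+40)<80)]; return cv2.minEnclosingCircle(g[:,:2].astype(np.float32))
    print('orange now',ctr(d,img),'start',ctr(np.load(f'pics/a_{c}.npy'),cv2.imread(f'pics/a_{c}.png')[:,:,::-1].copy()))
E
```

```text
25.5 [ 443.07579606 -160.4426246   241.87416818] 55.473056570584845 [-0.006  0.005 -0.015 -0.002  0.001 -0.003 -0.002]
top yellow block 179 ((-126.6316909790039, 1.7593870162963867), (22.113744735717773, 65.32852935791016), 89.28697204589844) slope -0.006 165.9010137133464
  disc 308 [[-60.7, -31.6, 139.3], [7.1, -7.4, 141.8], [50.1, 40.4, 145.4]]
top blue block 37 ((-126.54756164550781, 12.349571228027344), (63.67781448364258, 6.696656703948975), 2.791064500808716) slope -0.012 115.44410403667234
  disc 5 [[-60.5, -39.8, 89.2], [-53.7, -21.8, 91.1], [-33.6, 11.4, 92.3]]
orange now ((565.8236694335938, -42.84413528442383), 50.74724578857422) start ((565.8839111328125, -42.23435974121094), 50.971553802490234)
side yellow block 267 ((-125.01136016845703, 2.0406885147094727), (63.61648178100586, 24.23874282836914), 0.1948016881942749) slope -0.007 165.08372625039942
  disc 564 [[-39.3, -48.2, 139.2], [0.1, -23.2, 141.4], [32.8, 49.1, 143.5]]
side blue block 238 ((-125.52733612060547, 5.464336395263672), (24.549243927001953, 63.60525894165039), 87.85499572753906) slope -0.004 114.85424880059907
  disc 199 [[-32.4, 36.1, 89.3], [1.3, 43.3, 91.3], [33.8, 52.9, 93.5]]
orange now ((564.9354858398438, -42.650917053222656), 51.90549850463867) start ((565.492919921875, -40.58525085449219), 51.635498046875)
```

View pics/z_topc.png

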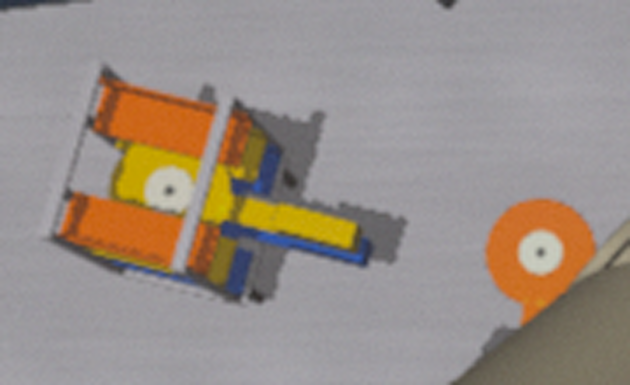

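View pics/z_sidec.png

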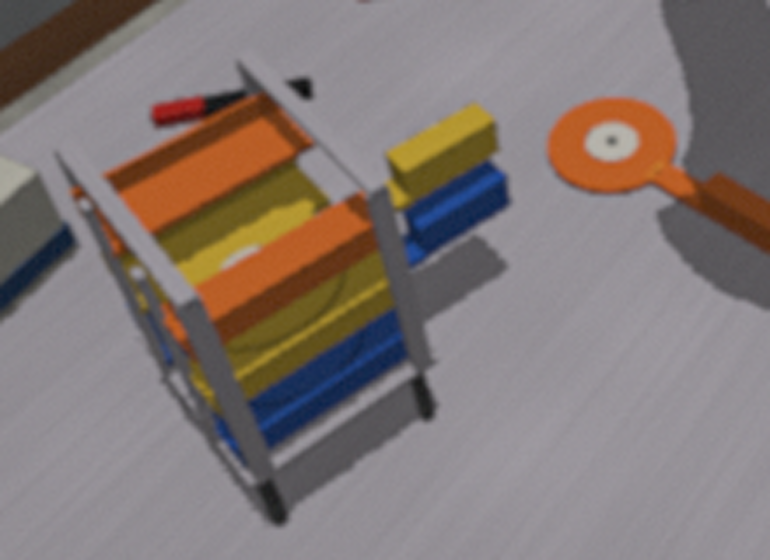

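Both discs are flat and home, the orange one hasn't moved, and the gripper is clear. I hand in now.

```bash
python3 -c "
from bench import workorder; print(workorder.hand_in())"
```

```text
the job is handed in; nothing more can be done
None
```

The blue and yellow discs are home in the rack on their own rails, and the job was handed in at about 26 s of the 58 s. I took the larger blue disc and the yellow disc farthest to the robot's left.

**Last checks, top and side cameras:**

| Disc | Off home along the slot | Off home across | Height against its rails | Tilt |
|---|---|---|---|---|
| Blue | 1–3 mm | about 5 mm | within about 1–2 mm | under 0.015 rad |
| Yellow | 1–3 mm | about 2 mm | within about 1–2 mm | under 0.015 rad |

- **Orange disc:** it lies where it was at the start, within about 2 mm of measurement noise.
- **Gripper:** it is open and well clear of everything.

**What disagreed or failed:**
- The two cameras differ by about 3 mm. In the final check I set each against the rack position that camera itself saw.
- In the last top view the yellow handle mostly hides the blue one, so that reading of blue across the slot (12 mm) was not used. The top view before yellow went in and the last side view gave about 4–6 mm.
- My first approach to the blue disc, with the tool tilted, ran joints 5 and 6 to their range ends. I straightened the tool before grasping. No error was reported.

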